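# Step-test a porcelain insulator, one tap at a time

## Robot

A 7-joint arm with a two-finger parallel gripper is mounted at the origin on a cart in front of the work surface, level with it; the furniture and walls round the work are solid. World frame = base frame: x ahead of the robot, y to its left, z up, the work surface at z = 0. Lengths are in m, angles in rad, forces in N, time in s.
With the tool pointing down it reaches from about 0.4 to 0.85 m from the base axis. Payload 10.4 kg.
Tool frame: the origin (TCP) lies on the centre line of the jaws, within the pads' length; the fingertips stand 14 mm ahead of it and the grasp point (between the pads) lies 5 mm behind it (manip.tip_reach is the distance from the TCP to the fingertips, in m); z points along the fingers, y is the line along which they close (so a half turn about z gives the same grasp; the last joint's range is limited). The gripper opens to 85 mm and grips with 20 to 120 N. Pads are 22 mm wide; open, the fingers measure 114 mm over their backs; the gripper's body (76 mm by 85 mm) begins 54 mm behind the grasp point. The pads swing forward as they close: fully open they stand 13 mm farther back than shut.
Start: joints at [-1.158, 0.332, -0.065, 1.46, 0.022, 1.35, -0.088], TCP at [0.264, 0.567, 0.245] pointing down, gripper open.
Joint ranges: [-2.6, 2.6], [-0.5, 2.12], [-1.47, 1.34], [0.16, 2.42], [-1.27, 4.41], [0.06, 2.06], [-2.6, 2.6]. Speed limits (rad/s): [2.22, 2.22, 2.79, 2.79, 3.14, 3.14, 3.14].

## Interface

Orientations are given as a unit quaternion [x, y, z, w].
In Python, from workcell import manip gives the robot as it stands.
- The arm moves only by the shell command python3 -m pendant 'ROWS' [FORCE]. ROWS is JSON, a list of rows, each a list of 7 numbers: the shift along the tool's x, y, z in units of 50 mm (1.0 is 50 mm), then the turn, a rotation vector about the tool's x, y, z in units of 8 degrees (1.0 is 8 degrees), then the opening, from -1 (shut) to 1 (fully open), so that 0 is half open. In form: [[dx, dy, dz, ax, ay, az, jaw], ...]. A call has exactly 10 rows; each row is the pose to reach, as a shift and turn from the pose commanded when the call began, along the tool's axes at that moment; what a row does not reach only later rows make up. A row lasts 1/8 s, in which the tool goes at most 62.5 mm and 10.7 degrees, less where a joint would pass 70% of its speed; a pose out of reach is approached as far as the arm can. A call with a gripper value outside its range is refused whole. The fingers move at their own pace and stop on an object; FORCE is the grip in N (left out, the last holds). Time passes only in rows, so rows that repeat a pose let the fingers close, or fill a call up. It gives the time, the measured TCP pose, the force, the opening and the grip force at its end, in the units of the state.
- manip.get_obs(): the state, without advancing time (a new reading comes with each control period).
- manip.camera(name): name is "side" or "top" or "wrist"; returns (picture, depth): 384x512x3 uint8, red, green, blue; 384x512 float32, m along the optical axis (not along the pixel's ray), 0 where there is no reading.
- manip.get_calibration(name): a dict with "fx", "fy", "cx", "cy" (pixels), "xyz" and "orientation" of the camera in the world. Camera axes: x right, y up, looking along -z (the intrinsics and any distortion apply to the point x, -y, -z); pixel columns grow to the right and rows downward; lengths in m; the calibration is good to about 2 mm. A picture is of the moment at which its call begins: read the wrist's pose just before it. get_calibration takes no time and is no camera call; for the wrist camera it gives the pose at the moment of the call.
- manip.hand_in(): hands the job in; it is judged then, once.
Trained networks look in the newest picture that a camera, given by its name, has taken for a name from the list of things; names that differ only in an ending like _2 or _b are one class to them, and where a whole thing is asked for, a point or a joint stands for the part that bears it (a point fixed in the world has none). Each returns a list of dicts, best first, with "p" (0 to 1); they miss things now and then, are a little off and sometimes report something else, mostly with a low value. They report only what shows in the picture. A call takes as long as a camera call.
- manip.find_in(thing, camera): "box" ([left, top, right, bottom] in pixels, round what is visible of it).
- manip.trace(thing, camera): "pixels" (384x512 bool, what is visible of it) and "box" ([left, top, right, bottom] in pixels, round what is visible of it).
- manip.tip_of(thing, camera): "pixel" ([column, row] in pixels: a listed point, or the origin of a listed thing).
The state is a dict: "clock": time; "joint_pos": joint angles; "joint_velocities": joint speeds; "tau": joint torques, N m; "position": TCP position; "ee_rot": TCP orientation; "ft_force": force on the tool from outside, world axes, zero at the start; "torque": the same for the moment, N m; "grip_width": opening from 0.0 (shut) to 1.0 (fully open); "grasp_force": force on a finger pad.
Only numpy, scipy, OpenCV 4.12 (cv2) and the standard library are available. Lean on these libraries where they do the work, as an engineer would, in place of code of your own. Each camera call takes 0.05 s, during which the arm holds its last target. There are 200 camera calls.

## Task

Take the white insulator out of the crowded tray without disturbing the brown ones and stand it upright on the round brass disc of the step tester, setting it down rather than dropping it. Only then raise the orange tap lever click by click, pausing for about a second in every notch, until it rests in the notch with the green mark; it must never go on into the red notches. Leave the other things on the desk where they are.

Things in the scene. Friction and masses are not known exactly. Their poses are not given: they have to be found in the camera images.
- white_center (a point): centre (half-way up) of the white porcelain knob insulator: a round double bead, 40 mm in diameter, 38 mm tall, about 90 g, loose. It stands upright in one of the four corner recesses of the tray, its underside 7 mm above the desk, so this point starts at z = 0.026. It can be gripped round its sides anywhere from 8 to 30 mm above its underside.
- tray: grey specimen tray, fixed, 120 (x) x 176 (y) x 10 mm; origin at the centre of its underside. Six round recesses, 49 mm wide, 3 mm deep, 56 mm apart: front row (nearest the robot) at x = -28, back row at x = +28 mm, columns at y = -56, 0, +56 mm. All but the middle one of the back row are full. Direct neighbours stand only about 14 mm apart: too little for a finger.
- tray_gap (a point): middle of the tray's one empty recess (back row, y = 0), the only gap: a back corner is taken with the fingers along the tray's y, one in the gap and one outside the tray; a front corner with the fingers on the diagonal, one in the gap and one outside the tray's corner. Beyond the tray's front edge the desk is free.
- brown_1_center (a point): centre (half-way up) of a brown porcelain knob insulator, 45 mm in diameter, 42 mm tall, loose, standing in a recess of the tray; not to be disturbed
- brown_2_center (a point): centre (half-way up) of a brown porcelain knob insulator, 45 mm in diameter, 42 mm tall, loose, standing in a recess of the tray; not to be disturbed
- brown_3_center (a point): centre (half-way up) of a brown porcelain knob insulator, 45 mm in diameter, 42 mm tall, loose, standing in a recess of the tray; not to be disturbed
- brown_4_center (a point): centre (half-way up) of a brown porcelain knob insulator, 45 mm in diameter, 42 mm tall, loose, standing in a recess of the tray; not to be disturbed
- disc_top (a point): centre of the top face of the tester's level brass disc, 64 mm in diameter, 18 mm above the desk: the insulator's place. Its axes are the tester's. Set the insulator down with one finger on its +x and one on its -x side, for the ball electrode stands close by. A binding post, 12 mm wide and up to 23 mm above the desk, stands at x +50, y -28 mm from this point, another at x +50, y +56.
- ball_electrode (a point): centre of the brass ball electrode (16 mm in diameter, top 58 mm above the desk), fixed, on a ribbed insulator 24 mm wide, 43 mm from the disc's centre towards the console
- tester: step tester, fixed: grey base 106 (x) x 220 (y) x 8 mm; origin at the centre of its underside, +x roughly away from the robot. Disc at x = -12, y = -72 mm, lever console at y = +55 mm: blue, 60 (x) x 104 (y), 44 mm high, with two upright quadrants 13 mm either side of the lever, rims up to 86 mm high. Their marks from the disc's end: four white (taps 0 to 3), one wide green (tap 4), two red (5, 6).
- lever_pivot (a point): pivot of the tap lever, 24 mm above the desk; the lever turns about the tester's x axis through this point
- paddle (a point): centre of the lever's orange thumb paddle, 92 mm from the pivot. The paddle is 28 mm wide (tester's x), 12 mm thick (along its travel), 34 mm long (along the lever); below it, up to 78 mm from the pivot, is the spring plunger. z of this point points along the lever, away from the pivot.
- green_mark (a point): the point where the centre of the paddle is when the lever rests in the green-marked notch (tap 4)
- lever (a joint): tap lever, rad: 0 in tap 0, leaning 36 degrees from upright towards the disc; grows as it is pushed to the tester's +y, 0.2094 (12 degrees, 19 mm at the paddle) a notch; upright in tap 3, green in tap 4 (0.838). Starts in tap 0 or 1. A sprung roller holds it: 6 to 12 N at the paddle take it over the crest half-way to the next notch, into which it then snaps by itself and stays.
- fuse_1: white cartridge fuse with brass caps, 25 mm thick, 75 mm long, lying at the back of the desk, under the front edge (x = 0.58) of the transformer board, which is 148 to 169 mm above the desk there and higher behind: keep the gripper clear of it; leave the fuse alone
- fuse_2: smaller white cartridge fuse, 21 mm thick, 60 mm long, lying behind the work; leave alone
- tape_black: roll of black tape, 70 mm across, 19 mm high, at the desk's left end; leave alone
- tape_grey: roll of grey tape, 62 mm across, 19 mm high, on the closed steel fuse tin (53 mm high) at the right; leave alone
- pilot_red: red pilot lamp standing on its lens, 31 mm across, 57 mm high, at the desk's left end; leave alone

How it is judged:
On the way, in this order (a step that is already met when the one before it is completed fails the run):
1. the white insulator stands on the brass disc, let go (horizontal distance between white_center and disc_top below 0.012 m and z of white_center in the frame of disc_top between 0.015 and 0.023 m and angle between white_center's own z axis and vertical below 0.12 rad and contact force between the fingers and white_insulator below 0.05 N and distance of paddle from where it was at the start of the episode below 0.012 m), for 0.3 s.
2. the lever pauses in the first notch above its start (((value of joint lever between 0.15944 and 0.25944 rad and distance of paddle from where it was at the start of the episode above 0.0062 m) or (value of joint lever between 0.368879 and 0.468879 rad and distance of paddle from where it was at the start of the episode below 0.024 m)) and velocity of joint lever between -0.1 and 0.1 rad/s), for 0.5 s.
3. the lever pauses in the second notch above its start (((value of joint lever between 0.368879 and 0.468879 rad and distance of paddle from where it was at the start of the episode above 0.0254 m) or (value of joint lever between 0.578319 and 0.678319 rad and distance of paddle from where it was at the start of the episode below 0.043 m)) and velocity of joint lever between -0.1 and 0.1 rad/s), for 0.5 s.
4. the lever pauses in the third notch above its start (((value of joint lever between 0.578319 and 0.678319 rad and distance of paddle from where it was at the start of the episode above 0.0443 m) or (value of joint lever between 0.787758 and 0.887758 rad and distance of paddle from where it was at the start of the episode below 0.0614 m)) and velocity of joint lever between -0.1 and 0.1 rad/s), for 0.5 s.
At the end, for the whole second after the job is handed in: the white insulator stands upright on the brass disc, its centre within 12 mm of the disc's centre (so wholly on the disc), let go and at rest; the lever rests in the green-marked notch (tap 4, joint 0.838 rad, within 0.05) (horizontal distance between white_center and disc_top below 0.012 m and z of white_center in the frame of disc_top between 0.015 and 0.023 m and angle between white_center's own z axis and vertical below 0.12 rad and contact force between the fingers and white_insulator below 0.05 N and linear speed of white_insulator below 0.02 m/s and value of joint lever between 0.787758 and 0.887758 rad and velocity of joint lever between -0.1 and 0.1 rad/s); the robot touches nothing.
It fails at once if the lever goes on past the green-marked notch (value of joint lever above 0.942478 rad).
It fails at once if the lever is moved while the white insulator is not on the disc (distance of paddle from where it was at the start of the episode above 0.012 m and horizontal distance between white_center and disc_top above 0.025 m).
It fails at once if the white insulator is dropped onto the tester (let go more than 12 mm above the disc) (horizontal distance between white_center and disc_top below 0.05 m and z of white_center in the frame of disc_top above 0.031 m and contact force between the fingers and white_insulator below 0.02 N).
It fails at once if a fuse, a tape or the pilot lamp is moved more than 20 mm (distance of any of fuse_1, fuse_2, tape_black, tape_grey, pilot_red from where it was at the start of the episode above 0.02 m).
It fails at once if a brown insulator is moved more than 12 mm or knocked over (distance of any of brown_1_center, brown_2_center, brown_3_center, brown_4_center from where it was at the start of the episode above 0.012 m or angle between any of brown_1_center, brown_2_center, brown_3_center, brown_4_center's own z axis and vertical above 0.4 rad).
It also fails if it takes over 62 s, if anything falls off the work surface, if the arm or the gripper's body presses on something with over 40 N, if the wrist force passes 120 N, or if a joint passes its speed limit or range.

## Working session

There is one attempt and no reset: what is moved stays moved. The work goes in short steps, Python scripts to look and compute and a shell command to move; the robot and the scene stay as the last step left them, time stands still between calls to the robot, and variables do not carry over. Pictures are saved under pics/ and viewed, at most 10 in all, crops included, and the job is handed in when it is done.

```bash
mkdir -p pics; cat > h.py <<'E'
import numpy as np, cv2
from scipy.spatial.transform import Rotation as R
from workcell import manip
def ray(cam,px,c=None):
    c=c or manip.get_calibration(cam)
    d=np.array([(px[0]-c['cx'])/c['fx'],-(px[1]-c['cy'])/c['fy'],-1.0])
    return np.array(c['xyz']),R.from_quat(c['orientation']).apply(d)
def at_z(cam,px,z,c=None):
    o,d=ray(cam,px,c); return o+d*(z-o[2])/d[2]
def at_d(cam,px,dep,c=None):
    o,d=ray(cam,px,c); return o+d*dep
def tool(p):
    s=manip.get_obs(); return R.from_quat(s['ee_rot']).inv().apply(np.array(p)-s['position'])/0.05
E
python3 - <<'E'
from h import *
np.set_printoptions(precision=4,suppress=True)
s=manip.get_obs(); print(s['clock'],s['position'],R.from_quat(s['ee_rot']).as_matrix())
for cam in ['top','side']:
    im,d=manip.camera(cam); cv2.imwrite(f'pics/{cam}0.png',im[:,:,::-1])
    c=manip.get_calibration(cam); print(cam,c)
    for n,z in [('white_center',.026),('brown_1_center',.028),('tray',0),('tray_gap',.007),('disc_top',.018),('ball_electrode',.05),('tester',0),('lever_pivot',.024),('paddle',None),('green_mark',None)]:
        for r in manip.tip_of(n,cam)[:4 if 'brown' in n else 1]:
            p=r['pixel']; dd=d[min(383,max(0,int(round(p[1])))),min(511,max(0,int(round(p[0]))))]
            print(n,round(r['p'],2),np.array(p),'d',at_d(cam,p,dd),'z',at_z(cam,p,z) if z is not None else '')
E
```

```text
0.0 [0.2637 0.5663 0.2445] [[-0.9066  0.4221 -0.0006]
 [ 0.4221  0.9066 -0.0013]
 [-0.     -0.0014 -1.    ]]
top {'fx': 454.76391799479126, 'fy': 454.76391799479126, 'cx': 258.4325908974492, 'cy': 189.21644283083654, 'xyz': array([0.3081, 0.0486, 1.5475]), 'orientation': array([ 0.0413, -0.0462, -0.7055,  0.706 ])}
white_center 0.42 [231.9 209.9] d [0.4262 0.1261 0.0418] z [0.4275 0.1269 0.026 ]
brown_1_center 0.45 [204.5 186.3] d [0.5049 0.218  0.0427] z [0.5068 0.2196 0.028 ]
brown_1_center 0.36 [217.7 206. ] d [0.4383 0.1725 0.0515] z [0.4404 0.1745 0.028 ]
tray 0.76 [216.8 200.3] d [0.3081 0.0486 1.5475] z [0.4623 0.1801 0.    ]
tray_gap 0.79 [218.3 192.1] d [0.4897 0.1747 0.0074] z [0.4897 0.1747 0.007 ]
disc_top 0.91 [342.3 202.8] d [ 0.4526 -0.2459  0.0166] z [ 0.4525 -0.2456  0.018 ]
ball_electrode 0.76 [332.7 206.1] d [ 0.4378 -0.2062  0.0575] z [ 0.4385 -0.2074  0.05  ]
tester 0.95 [318.4 201.5] d [ 0.4537 -0.1603  0.0502] z [ 0.4586 -0.1673  0.    ]
lever_pivot 0.85 [304.5 199.2] d [ 0.4616 -0.1147  0.0474] z [ 0.464  -0.1172  0.024 ]
paddle 0.47 [324.6 200.1] d [ 0.4526 -
[... 280 characters left out ...]
])}
white_center 0.45 [284.6 208.7] d [0.4352 0.1161 0.0384] z [0.4285 0.1129 0.026 ]
tray 0.82 [296.8 226.5] d [0.4546 0.1721 0.0046] z [ 0.4522  0.1712 -0.    ]
tray_gap 0.96 [289.1 230. ] d [0.6402 0.2295 0.3297] z [0.479  0.1578 0.007 ]
disc_top 0.85 [190.7 163.5] d [ 0.4265 -0.2515  0.0142] z [ 0.4285 -0.2495  0.018 ]
ball_electrode 0.94 [197.5 166.5] d [ 0.4507 -0.2008  0.0613] z [ 0.4446 -0.2065  0.05  ]
tester 0.79 [204.7 180.4] d [ 0.4757 -0.1577  0.0445] z [ 0.4528 -0.1783  0.    ]
lever_pivot 0.64 [215.7 182.3] d [ 0.4721 -0.1159  0.0601] z [ 0.4532 -0.1317  0.024 ]
paddle 0.64 [204.8 156.5] d [-0.0473 -0.5984 -0.7236] z 
green_mark 0.94 [218.3 172.7] d [ 0.4491 -0.1189  0.083 ] z
```

```bash
python3 - <<'E'
import cv2,numpy as np
a=cv2.imread('pics/top0.png')[140:260,170:370]; b=cv2.imread('pics/side0.png')[110:290,150:350]
cv2.imwrite('pics/top0c.png',cv2.resize(a,(800,480),interpolation=2))
cv2.imwrite('pics/side0c.png',cv2.resize(b,(660,594),interpolation=2))
E
```

```text
(no output)
```

View pics/top0c.png

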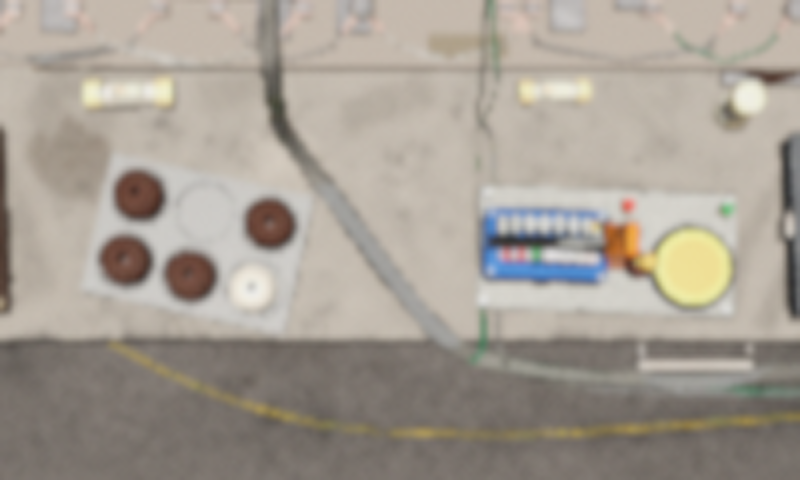

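View pics/side0c.png

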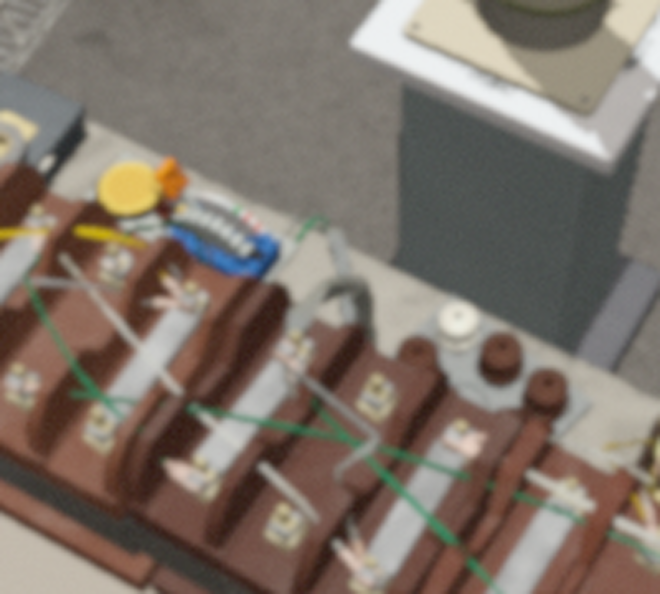

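White is in the front-right corner of the tray (crop 251,287), and the gap is at the middle of the back row (205,212). That calls for the diagonal grasp. The disc (692,267) and paddle (620,240) agree with the networks. Next I'll move above the white one.

```bash
python3 -m pendant '[[-0.85,-0.82,0,0,0,0.5,1],[-1.7,-1.65,0,0,0,1,1],[-2.5,-2.5,0,0,0,1.5,1],[-3.4,-3.3,0.2,0,0,2,1],[-4.2,-4.1,0.4,0,0,2.5,1],[-5,-4.9,0.6,0,0,3,1],[-5.9,-5.7,0.8,0,0,3.4,1],[-6.72,-6.58,1,0,0,3.75,1],[-6.72,-6.58,1,0,0,3.75,1],[-6.72,-6.58,1,0,0,3.75,1]]' 30
cat > wl.py <<'E'
from h import *
import sys
np.set_printoptions(precision=4,suppress=True)
s=manip.get_obs(); print(s['clock'],s['position'],s['ft_force'],s['grip_width'],'yaw y',R.from_quat(s['ee_rot']).apply([0,1,0]),manip.tip_reach)
c=manip.get_calibration('wrist'); im,d=manip.camera('wrist'); cv2.imwrite(f'pics/{sys.argv[1]}.png',im[:,:,::-1])
Z={'white_center':.026,'brown_1_center':.028,'tray_gap':.007,'disc_top':.018,'ball_electrode':.05,'lever_pivot':.024,'paddle':.1,'green_mark':.114}
for n in sys.argv[2:]:
    for r in manip.tip_of(n,'wrist')[:5 if 'brown' in n else 1]:
        p=r['pixel']; dd=d[min(383,max(0,int(round(p[1])))),min(511,max(0,int(round(p[0]))))]
        print(n,round(r['p'],2),np.array(p),'d',at_d('wrist',p,dd,c),'z',at_z('wrist',p,Z[n],c))
E
python3 wl.py w1 white_center brown_1_center tray_gap
```

```text
clock: 2.35
position: [0.4295, 0.127, 0.1955]
ee_rot: [0.461, 0.887, 0.0, -0.0]
ft_force: [-0.9, 1.2, 0.8]
grip_width: 0.995
grasp_force: 0.0
2.35 [0.4295 0.127  0.1955] [-0.8761  1.2259  0.8128] 0.9952334361333534 yaw y [0.8188 0.5741 0.0004] 0.014
white_center 0.82 [250.4 172. ] d [0.4187 0.1294 0.0456] z [0.4208 0.1256 0.026 ]
brown_1_center 0.57 [375.8 140.4] d [0.4943 0.2192 0.0502] z [0.5028 0.2221 0.028 ]
tray_gap 0.71 [321.  174.2] d [0.4861 0.1637 0.0082] z [0.4864 0.1637 0.007 ]
```

View pics/w1.png

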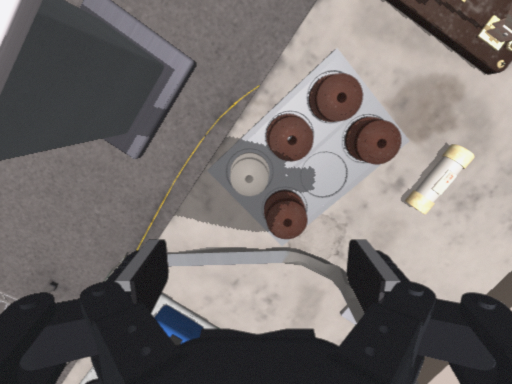

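```bash
python3 - <<'E'
from h import *
np.set_printoptions(precision=4,suppress=True)
c=manip.get_calibration('wrist'); print(c)
manip.camera('wrist')
for px,z in [((249,179),.045),((323,174),.007),((291,139),.049),((342,97),.049),((382,143),.049),((288,222),.049),((250,172),.026),((335,51),.01),((410,140),.01)]: print(px,at_z('wrist',px,z,c))
r=manip.trace('white_center','wrist')
for q in r[:1]:
    m=q['pixels'].astype('uint8'); print(q['p'],q['box'],cv2.fitEllipse(max(cv2.findContours(m,0,1)[0],key=len)))
E
```

```text
{'fx': 302.3079645820506, 'fy': 302.3079645820506, 'cx': 257.17662550073084, 'cy': 190.6568315555059, 'xyz': array([0.3885, 0.1835, 0.3249]), 'orientation': array([-0.1315, -0.0418,  0.2993,  0.9441])}
(249, 179) [0.4214 0.1236 0.045 ]
(323, 174) [0.4878 0.1658 0.007 ]
(291, 139) [0.4308 0.1769 0.049 ]
(342, 97) [0.4453 0.2315 0.049 ]
(382, 143) [0.5005 0.2216 0.049 ]
(288, 222) [0.4767 0.1109 0.049 ]
(250, 172) [0.4203 0.126  0.026 ]
(335, 51) [0.4209 0.267  0.01  ]
(410, 140) [0.5379 0.246  0.01  ]
0.61 [230.3, 153.1, 268.4, 196.6] ((248.9918670654297, 174.2145538330078), (37.70425033569336, 43.611488342285156), 11.311680793762207)
```

The picture shows white at (249,175), the gap at (323,174) and the browns around them. My grid fit gives a tray yaw of −12°, with white at about (0.4212, 0.124). I'll centre on it and descend part way.

```bash
python3 -m pendant '[[0.03,-0.1,0,0,0,0.12,1],[0.05,-0.17,0.1,0,0,0.25,1],[0.05,-0.17,0.5,0,0,0.25,1],[0.05,-0.17,1,0,0,0.25,1],[0.05,-0.17,1.5,0,0,0.25,1],[0.05,-0.17,1.9,0,0,0.25,1],[0.05,-0.17,2.2,0,0,0.25,1],[0.05,-0.17,2.2,0,0,0.25,1],[0.05,-0.17,2.2,0,0,0.25,1],[0.05,-0.17,2.2,0,0,0.25,1]]'
python3 wl.py w2 white_center brown_1_center tray_gap; python3 -c "
from h import *
print(manip.get_calibration('wrist'))"
```

```text
clock: 3.9
position: [0.4216, 0.1239, 0.086]
ee_rot: [0.477, 0.879, 0.001, 0.0]
ft_force: [0.1, -0.1, 0.3]
grip_width: 1.0
grasp_force: 0.0
3.9 [0.4216 0.1239 0.086 ] [ 0.1121 -0.0924  0.2926] 1.0001140692738015 yaw y [0.8384 0.5451 0.0014] 0.014
white_center 0.68 [257.9 212.4] d [0.4173 0.1294 0.0444] z [0.421  0.1239 0.026 ]
brown_1_center 0.81 [450.  156.4] d [0.487  0.2163 0.0502] z [0.501 0.221 0.028]
tray_gap 0.96 [364.5 208.2] d [0.4876 0.1633 0.0082] z [0.4882 0.1632 0.007 ]
{'fx': 302.3079645820506, 'fy': 302.3079645820506, 'cx': 257.17662550073084, 'cy': 190.6568315555059, 'xyz': array([0.38259505, 0.181099  , 0.21503477]), 'orientation': array([-0.13216264, -0.03954179,  0.28171152,  0.94953046])}
```

View pics/w2.png

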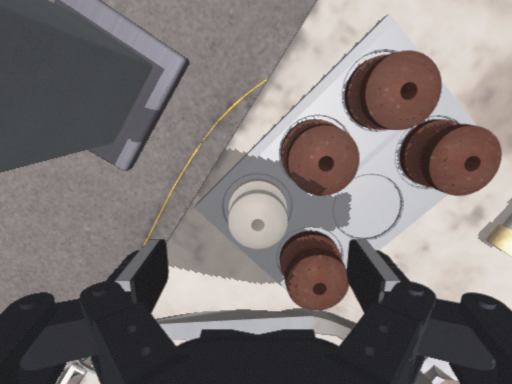

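White's top is at (258,222) and its centre is exactly under the TCP. The gap at (365,207) and the outer corner are both free. I'll descend and close.

```bash
python3 -m pendant '[[0,0,0.3,0,0,0,1],[0,0,0.6,0,0,0,1],[0,0,0.9,0,0,0,1],[0,0,1.1,0,0,0,1],[0,0,1.18,0,0,0,1],[0,0,1.18,0,0,0,0.6],[0,0,1.18,0,0,0,0.2],[0,0,1.18,0,0,0,-0.2],[0,0,1.18,0,0,0,-0.5],[0,0,1.18,0,0,0,-0.5]]' 30
```

```text
clock: 5.35
position: [0.4216, 0.1239, 0.027]
ee_rot: [0.477, 0.879, 0.001, 0.0]
ft_force: [-2.2, -1.4, 5.3]
grip_width: 0.449
grasp_force: 29.5
```

```bash
python3 -m pendant '[[0,0,-0.1,0,0,0,-0.5],[0,0,-0.3,0,0,0,-0.5],[0,0,-0.6,0,0,0,-0.5],[0,0,-1,0,0,0,-0.5],[0,0,-1.5,0,0,0,-0.5],[0,0,-2,0,0,0,-0.5],[0,0,-2.5,0,0,0,-0.5],[0,0,-2.9,0,0,0,-0.5],[0,0,-3,0,0,0,-0.5],[0,0,-3,0,0,0,-0.5]]' 30
python3 wl.py w3 white_center brown_1_center; python3 -c "
from h import *
print(tool([0.4525,-0.2456,0.13]))"
```

```text
clock: 6.6
position: [0.4211, 0.1237, 0.1764]
ee_rot: [0.477, 0.879, 0.0, 0.0]
ft_force: [0.9, 0.2, -0.4]
grip_width: 0.446
grasp_force: 30.3
6.6 [0.4211 0.1237 0.1764] [ 0.9224  0.2199 -0.4175] 0.44578853325023193 yaw y [0.8384 0.545  0.0005] 0.014
white_center 0.77 [259.2 255.5] d [0.4151 0.1323 0.1953] z [0.4653 0.0577 0.026 ]
brown_1_center 0.66 [391.5 140.4] d [0.4928 0.2185 0.0499] z [0.5023 0.2217 0.028 ]
[-6.53573086 -3.48922693  0.91490496]
```

View pics/w3.png

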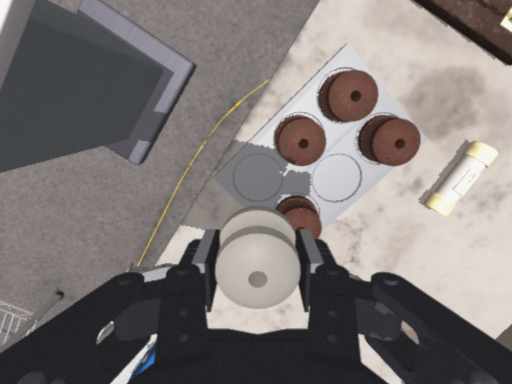

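White is held upright (top at 258,280), its recess is empty, and the browns are in place. I'll check the heights around the tester before carrying it over.

```bash
python3 - <<'E'
from h import *
np.set_printoptions(precision=3,suppress=True)
im,d=manip.camera('top')
for p in [(356,165),(360,163),(354,168),(370,195),(375,195),(380,195)]: print(p,at_d('top',p,d[p[1],p[0]]))
print(tool([0.4525,-0.31,0.2]))
E
```

```text
(356, 165) [ 0.571 -0.281  0.081]
(360, 163) [ 0.578 -0.295  0.078]
(354, 168) [ 0.563 -0.277  0.067]
(370, 195) [ 0.476 -0.332  0.049]
(375, 195) [ 0.473 -0.342  0.074]
(380, 195) [ 0.472 -0.358  0.078]
[-7.615 -4.194 -0.483]
```

```bash
python3 -m pendant '[[-0.5,-0.28,-0.48,0,0,0.3,-0.5],[-1.4,-0.77,-0.48,0,0,0.8,-0.5],[-2.4,-1.32,-0.48,0,0,1.3,-0.5],[-3.4,-1.87,-0.48,0,0,1.9,-0.5],[-4.4,-2.42,-0.48,0,0,2.5,-0.5],[-5.4,-2.97,-0.48,0,0,3,-0.5],[-6.4,-3.52,-0.48,0,0,3.6,-0.5],[-7.2,-3.97,-0.48,0,0,4,-0.5],[-7.6,-4.19,-0.48,0,0,4.1,-0.5],[-7.6,-4.19,-0.48,0,0,4.1,-0.5]]' 30
python3 wl.py w4 white_center disc_top ball_electrode lever_pivot paddle green_mark
```

```text
clock: 8.05
position: [0.4518, -0.3108, 0.1996]
ee_rot: [0.707, 0.707, -0.001, -0.0]
ft_force: [0.1, 0.8, -0.2]
grip_width: 0.438
grasp_force: 30.4
8.05 [ 0.4518 -0.3108  0.1996] [ 0.0529  0.8139 -0.2019] 0.438375836811079 yaw y [ 1.      0.0009 -0.002 ] 0.014
white_center 0.94 [257.8 255.5] d [ 0.4513 -0.3016  0.2171] z [ 0.4514 -0.4034  0.026 ]
disc_top 0.62 [250.3 108.9] d [ 0.4436 -0.2464  0.0176] z [ 0.4436 -0.2464  0.018 ]
ball_electrode 0.81 [245.7  57.2] d [ 0.441  -0.2046  0.0588] z [ 0.4407 -0.2034  0.05  ]
```

View pics/w4.png

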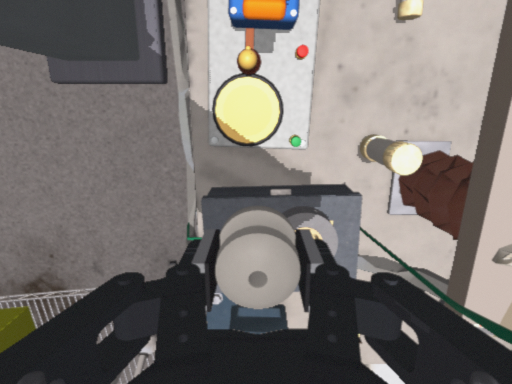

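The disc is at (247,109), the ball at (247,60), and the posts at (296,141) and (303,51). I'll compute the disc centre, the tester yaw and white's offset in the hand.

```bash
python3 - <<'E'
from h import *
np.set_printoptions(precision=4,suppress=True)
im,d=manip.camera('wrist'); c=manip.get_calibration('wrist')
hsv=cv2.cvtColor(im,cv2.COLOR_RGB2HSV); m=((hsv[...,0]>20)&(hsv[...,0]<38)&(hsv[...,1]>60)&(hsv[...,2]>110)).astype('uint8'); m[:70]=0;m[160:]=0;m[:,:205]=0;m[:,295:]=0
ct=max(cv2.findContours(m,0,1)[0],key=cv2.contourArea)
e=cv2.fitEllipse(cv2.convexHull(ct)); print(e); w=np.array([at_z('wrist',p[0],.018,c)[:2] for p in cv2.convexHull(ct)])
print('disc',at_z('wrist',e[0],.018,c),cv2.minEnclosingCircle(w.astype('float32')))
a=at_z('wrist',(296,141),.023,c);b=at_z('wrist',(303,51),.023,c);print('posts',a,b,'yaw',np.degrees(np.arctan2(-(b-a)[0],(b-a)[1])))
for p in [(210,0),(208,148),(306,148),(318,20)]: print(at_z('wrist',p,.008,c))
print('ball',at_z('wrist',(248,59),.05,c))
print('white top',at_z('wrist',(258,279),.2175,c), at_d('wrist',(258,268),d[268,258],c))
print(d[255:300:10,240:280:10])
E
```

```text
((246.66441345214844, 111.20783996582031), (61.30130386352539, 66.52684020996094), 134.7284393310547)
disc [ 0.4412 -0.246   0.018 ] ((0.4404059946537018, -0.24812579154968262), 0.03248871862888336)
posts [ 0.491  -0.2747  0.023 ] [ 0.4942 -0.1913  0.023 ] yaw -2.1529583509202146
[ 0.4069 -0.1454  0.008 ]
[ 0.3996 -0.2843  0.008 ]
[ 0.5039 -0.2837  0.008 ]
[ 0.5093 -0.1616  0.008 ]
ball [ 0.4436 -0.2021  0.05  ]
white top [ 0.4524 -0.3104  0.2175] [ 0.4524 -0.3044  0.2189]
[[0.1238 0.1247 0.1248 0.1229]
 [0.123  0.1235 0.1232 0.1243]
 [0.1252 0.1318 0.1341 0.124 ]
 [0.1277 0.1254 0.1285 0.1271]
 [0.129  0.1274 0.129  0.1285]]
```

```bash
python3 -m pendant '[[0.4,-0.06,0,0,0,0.1,-0.5],[0.9,-0.15,0,0,0,0.2,-0.5],[1.3,-0.21,0.2,0,0,0.3,-0.5],[1.3,-0.21,0.8,0,0,0.3,-0.5],[1.3,-0.21,1.4,0,0,0.3,-0.5],[1.3,-0.21,2,0,0,0.3,-0.5],[1.3,-0.21,2.5,0,0,0.3,-0.5],[1.3,-0.21,2.85,0,0,0.3,-0.5],[1.3,-0.21,3,0,0,0.3,-0.5],[1.3,-0.21,3,0,0,0.3,-0.5]]' 30
python3 wl.py w5 ball_electrode disc_top white_center paddle
```

```text
clock: 9.7
position: [0.442, -0.2442, 0.0504]
ee_rot: [0.72, 0.694, -0.0, 0.0]
ft_force: [0.2, 0.1, -0.2]
grip_width: 0.442
grasp_force: 30.4
9.7 [ 0.442  -0.2442  0.0504] [ 0.2472  0.1033 -0.1923] 0.4418064998905463 yaw y [ 0.9993 -0.0379  0.    ] 0.014
ball_electrode 0.66 [254.8 174.6] d [ 0.4418 -0.2032  0.0585] z [ 0.4416 -0.2051  0.05  ]
white_center 0.7 [257.8 260.5] d [ 0.4417 -0.2369  0.0686] z [ 0.4409 -0.2604  0.026 ]
paddle 0.83 [305.  101.9] d [ 0.4545 -0.1754  0.1096] z [ 0.4559 -0.1754  0.1   ]
```

View pics/w5.png

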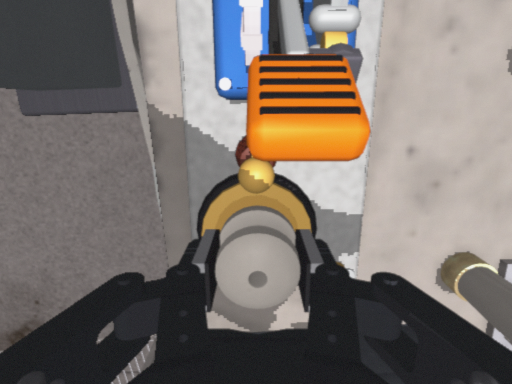

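White is over the disc (centre 258,280), the ball (256,176) is clear, and the paddle (305,110) is away from the gripper. I'll lower it slowly.

```bash
python3 -m pendant '[[-0.05,0,0.04,0,0,0,-0.5],[-0.05,0,0.08,0,0,0,-0.5],[-0.05,0,0.12,0,0,0,-0.5],[-0.05,0,0.16,0,0,0,-0.5],[-0.05,0,0.19,0,0,0,-0.5],[-0.05,0,0.22,0,0,0,-0.5],[-0.05,0,0.24,0,0,0,-0.5],[-0.05,0,0.25,0,0,0,-0.5],[-0.05,0,0.25,0,0,0,-0.5],[-0.05,0,0.25,0,0,0,-0.5]]' 30
```

```text
clock: 11.2
position: [0.4418, -0.2466, 0.0381]
ee_rot: [0.72, 0.694, 0.0, -0.0]
ft_force: [-1.7, 1.4, 5.8]
grip_width: 0.442
grasp_force: 30.9
```

Contact at about 6 N. I'll release, then rise straight up.

```bash
python3 -m pendant '[[0,0,0,0,0,0,-0.1],[0,0,0,0,0,0,0.1],[0,0,0,0,0,0,0.4],[0,0,0,0,0,0,0.4],[0,0,0,0,0,0,0.4],[0,0,-0.3,0,0,0,0.4],[0,0,-0.9,0,0,0,0.4],[0,0,-1.6,0,0,0,0.4],[0,0,-2.4,0,0,0,0.4],[0,0,-3,0,0,0,0.4]]'
python3 -m pendant '[[0,0,0,0,0,0,0],[-0.5,0,0,0,0,0,-1],[-1.2,0,0,0,0,0,-1],[-1.2,0,0,0,0,0,-1],[-1.2,0,0,0,0,0,-1],[-1.2,0,0,0,0,0,-1],[-1.2,0,0,0,0,0,-1],[-1.2,0,0,0,0,0,-1],[-1.2,0,0,0,0,0,-1],[-1.2,0,0,0,0,0,-1]]'
python3 wl.py w6 white_center disc_top ball_electrode paddle lever_pivot
```

```text
clock: 12.45
position: [0.4419, -0.2471, 0.1904]
ee_rot: [0.721, 0.693, 0.001, 0.001]
ft_force: [-0.1, 0.4, 0.9]
grip_width: 0.699
grasp_force: 0.0
clock: 13.7
position: [0.4395, -0.3065, 0.1878]
ee_rot: [0.72, 0.694, 0.0, -0.0]
ft_force: [-0.1, -0.1, 0.8]
grip_width: -0.003
grasp_force: 0.0
13.7 [ 0.4395 -0.3065  0.1878] [-0.1198 -0.1091  0.7642] -0.0029606439095514 yaw y [ 0.9993 -0.0378  0.0001] 0.014
white_center 0.95 [258.1 116.9] d [ 0.4417 -0.2493  0.0193] z [ 0.4417 -0.249   0.026 ]
disc_top 0.59 [257.8 116.8] d [ 0.4414 -0.2492  0.0192] z [ 0.4414 -0.2492  0.018 ]
ball_electrode 0.98 [252.7  62.4] d [ 0.4389 -0.2056  0.0584] z [ 0.4388 -0.2045  0.05  ]
paddle 0.95 [278.5   1.5] d [ 0.4561 -0.1796  0.114 ] z [ 0.4571 -0.1756  0.1   ]
```

View pics/w6.png

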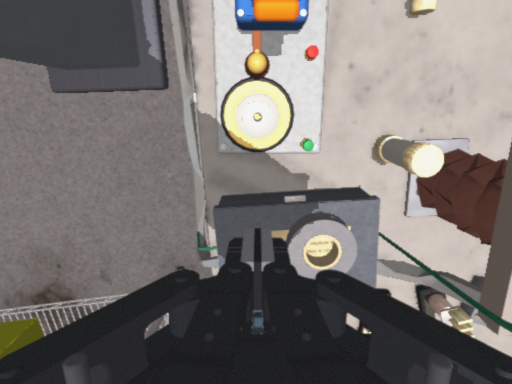

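White stands concentric on the disc (258,117). Next is the lever. It is in tap 0, because the paddle is 55 mm in front of the pivot. I'll put the closed fingertips behind the paddle.

```bash
python3 -m pendant '[[0.4,0.05,0,0,0,0,-1],[1,0.12,0,0,0,0,-1],[1.6,0.2,0,0,0,0,-1],[1.85,0.23,0.1,0,0,0,-1],[1.85,0.23,0.5,0,0,0,-1],[1.85,0.23,1,0,0,0,-1],[1.85,0.23,1.4,0,0,0,-1],[1.85,0.23,1.52,0,0,0,-1],[1.85,0.23,1.52,0,0,0,-1],[1.85,0.23,1.52,0,0,0,-1]]'
python3 wl.py w7 paddle lever_pivot green_mark
```

```text
clock: 15.25
position: [0.4549, -0.215, 0.1125]
ee_rot: [0.72, 0.694, 0.0, 0.0]
ft_force: [-0.8, 0.6, -0.4]
grip_width: -0.004
grasp_force: 0.0
15.25 [ 0.4549 -0.215   0.1125] [-0.815   0.5796 -0.3728] -0.0035278617848761165 yaw y [ 0.9993 -0.0381  0.0011] 0.014
paddle 0.59 [256.4 168.7] d [ 0.4553 -0.1742  0.1078] z [ 0.4553 -0.1758  0.1   ]
lever_pivot 0.84 [257.4  65.2] d [ 0.4578 -0.1234  0.0451] z [ 0.4579 -0.121   0.024 ]
```

View pics/w7.png

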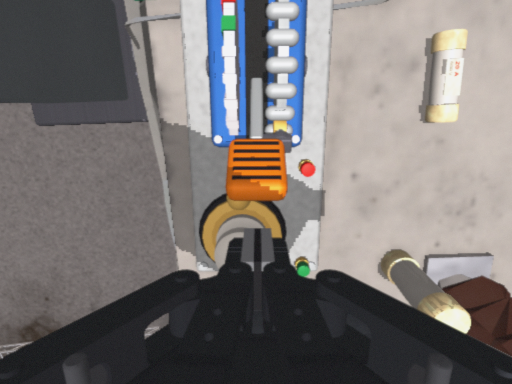

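Paddle (257,169) is directly ahead of the fingertips, about 14 mm away, and the pivot fits the model. First click.

```bash
python3 -m pendant '[[0.1,0,0,0,0,0,-1],[0.2,0,0,0,0,0,-1],[0.28,0,0,0,0,0,-1],[0.34,0,0,0,0,0,-1],[0.4,0,0,0,0,0,-1],[0.46,0,0,0,0,0,-1],[0.5,0,0,0,0,0,-1],[0.54,0,0,0,0,0,-1],[0.54,0,0,0,0,0,-1],[0.54,0,0,0,0,0,-1]]'
python3 wl.py w8 paddle lever_pivot white_center
```

```text
clock: 16.7
position: [0.4554, -0.1873, 0.1116]
ee_rot: [0.72, 0.694, -0.0, -0.0]
ft_force: [-0.4, -0.2, 0.8]
grip_width: -0.003
grasp_force: 0.0
16.7 [ 0.4554 -0.1873  0.1116] [-0.4401 -0.1848  0.8205] -0.003138828719890302 yaw y [ 0.9993 -0.0374 -0.0004] 0.014
paddle 0.73 [260.9 193.1] d [ 0.4574 -0.1548  0.1181] z [ 0.4575 -0.1601  0.1   ]
lever_pivot 0.62 [257.6 108.6] d [ 0.4573 -0.121   0.0464] z [ 0.4573 -0.1213  0.024 ]
white_center 0.71 [258.3 178.5] d [ 0.4565 -0.151   0.1071] z [ 0.456  -0.1706  0.026 ]
```

Tap 1: the paddle is 37 mm in front of the pivot and the force is zero. I'll pause, then do the second click.

```bash
python3 -m pendant '[[0,0,0,0,0,0,-1],[0,0,0,0,0,0,-1],[0,0,0,0,0,0,-1],[0,0,0,0,0,0,-1],[0,0,0,0,0,0,-1],[0,0,0,0,0,0,-1],[0,0,-0.05,0,0,0,-1],[0,0,-0.1,0,0,0,-1],[0,0,-0.1,0,0,0,-1],[0,0,-0.1,0,0,0,-1]]'
python3 -m pendant '[[0.06,0,0,0,0,0,-1],[0.12,0,0,0,0,0,-1],[0.18,0,0,0,0,0,-1],[0.24,0,0,0,0,0,-1],[0.3,0,0,0,0,0,-1],[0.34,0,0,0,0,0,-1],[0.38,0,0,0,0,0,-1],[0.38,0,0,0,0,0,-1],[0.38,0,0,0,0,0,-1],[0.38,0,0,0,0,0,-1]]'
python3 wl.py w9 paddle lever_pivot
```

```text
clock: 18.15
position: [0.4555, -0.1876, 0.1168]
ee_rot: [0.72, 0.694, 0.0, -0.0]
ft_force: [0.3, 0.3, 0.1]
grip_width: 0.001
grasp_force: 0.0
clock: 19.4
position: [0.4562, -0.1686, 0.1167]
ee_rot: [0.72, 0.694, -0.0, -0.0]
ft_force: [0.6, 0.6, 0.3]
grip_width: -0.001
grasp_force: 0.0
19.4 [ 0.4562 -0.1686  0.1167] [0.6169 0.5634 0.272 ] -0.0009261486620010485 yaw y [ 0.9993 -0.0379 -0.0002] 0.014
paddle 0.66 [259.6 199. ] d [ 0.4576 -0.1372  0.1281] z [ 0.4575 -0.146   0.1   ]
lever_pivot 0.73 [259.1 135.7] d [ 0.4585 -0.1196  0.0458] z [ 0.4585 -0.1217  0.024 ]
```

Tap 2 (about −20 mm, force zero). Pause, then the third click.

```bash
python3 -m pendant '[[0,0,0,0,0,0,-1],[0,0,0,0,0,0,-1],[0,0,0,0,0,0,-1],[0,0,0,0,0,0,-1],[0,0,0,0,0,0,-1],[0,0,0,0,0,0,-1],[0,0,-0.06,0,0,0,-1],[0,0,-0.12,0,0,0,-1],[0,0,-0.12,0,0,0,-1],[0,0,-0.12,0,0,0,-1]]'
python3 -m pendant '[[0.07,0,0,0,0,0,-1],[0.14,0,0,0,0,0,-1],[0.21,0,0,0,0,0,-1],[0.28,0,0,0,0,0,-1],[0.34,0,0,0,0,0,-1],[0.4,0,0,0,0,0,-1],[0.44,0,0,0,0,0,-1],[0.44,0,0,0,0,0,-1],[0.44,0,0,0,0,0,-1],[0.44,0,0,0,0,0,-1]]'
python3 wl.py w10 paddle lever_pivot
```

```text
clock: 20.8
position: [0.4563, -0.1686, 0.1228]
ee_rot: [0.72, 0.694, 0.0, -0.0]
ft_force: [-1.0, 0.4, 1.1]
grip_width: 0.002
grasp_force: 0.0
clock: 22.05
position: [0.457, -0.1467, 0.1227]
ee_rot: [0.72, 0.694, -0.0, -0.0]
ft_force: [-0.0, 0.3, -0.1]
grip_width: 0.004
grasp_force: 0.0
22.05 [ 0.457  -0.1467  0.1227] [-0.0181  0.285  -0.1274] 0.004162348571363373 yaw y [ 0.9993 -0.0379 -0.0001] 0.014
paddle 0.58 [256.5 199.6] d [ 0.4571 -0.1163  0.1313] z [ 0.4567 -0.1262  0.1   ]
lever_pivot 0.61 [259.  163.7] d [ 0.4586 -0.1162  0.0521] z [ 0.4586 -0.1216  0.024 ]
```

Tap 3, upright. Pause, then the last click, done more slowly.

```bash
python3 -m pendant '[[0,0,0,0,0,0,-1],[0,0,0,0,0,0,-1],[0,0,0,0,0,0,-1],[0,0,0,0,0,0,-1],[0,0,0,0,0,0,-1],[0,0,0,0,0,0,-1],[0,0,0,0,0,0,-1],[0,0,0,0,0,0,-1],[0.04,0,0,0,0,0,-1],[0.08,0,0,0,0,0,-1]]'
python3 -m pendant '[[0.06,0,0,0,0,0,-1],[0.11,0,0,0,0,0,-1],[0.16,0,0,0,0,0,-1],[0.2,0,0,0,0,0,-1],[0.24,0,0,0,0,0,-1],[0.27,0,0,0,0,0,-1],[0.3,0,0,0,0,0,-1],[0.3,0,0,0,0,0,-1],[0.3,0,0,0,0,0,-1],[0.3,0,0,0,0,0,-1]]'
python3 wl.py w11 paddle lever_pivot green_mark
```

```text
clock: 23.45
position: [0.4572, -0.1425, 0.1228]
ee_rot: [0.72, 0.694, 0.0, -0.0]
ft_force: [0.3, -0.1, -0.3]
grip_width: 0.002
grasp_force: 0.0
clock: 24.7
position: [0.4578, -0.1276, 0.1227]
ee_rot: [0.72, 0.694, 0.0, -0.0]
ft_force: [-0.7, 0.5, 0.1]
grip_width: -0.002
grasp_force: 0.0
24.7 [ 0.4578 -0.1276  0.1227] [-0.7242  0.5152  0.1201] -0.0020393986097810776 yaw y [ 0.9993 -0.0378 -0.    ] 0.014
paddle 0.84 [257.6 198.2] d [ 0.4583 -0.0971  0.1303] z [ 0.458  -0.1065  0.1   ]
lever_pivot 0.9 [254.  186.9] d [ 0.4569 -0.0934  0.1254] z [ 0.4547 -0.1208  0.024 ]
green_mark 0.57 [258.6 197.6] d [ 0.4588 -0.0967  0.1304] z [ 0.4587 -0.1018  0.114 ]
```

Tap 4: the paddle coincides with the green mark and the force is zero. I'll retract, then check.

```bash
python3 -m pendant '[[-0.1,0,0,0,0,0,-1],[-0.3,0,0,0,0,0,-1],[-0.5,0,-0.2,0,0,0,-1],[-0.8,0,-0.6,0,0,0,-1],[-1.2,0,-1.2,0,0,0,-1],[-1.8,0,-1.8,0,0,0,-1],[-2.4,0,-2.2,0,0,0,-1],[-2.8,0,-2.4,0,0,0,-1],[-2.8,0,-2.4,0,0,0,-1],[-2.8,0,-2.4,0,0,0,-1]]'
python3 wl.py w12 white_center disc_top paddle lever_pivot green_mark
```

```text
clock: 26.15
position: [0.4524, -0.267, 0.2425]
ee_rot: [0.72, 0.694, -0.0, -0.0]
ft_force: [0.3, -1.0, 0.5]
grip_width: -0.003
grasp_force: 0.0
26.15 [ 0.4524 -0.267   0.2425] [ 0.2985 -0.9861  0.5268] -0.0025972440678534757 yaw y [ 0.9993 -0.0377 -0.0006] 0.014
white_center 0.8 [245.3 151.5] d [ 0.4385 -0.2491  0.0283] z [ 0.4384 -0.2494  0.026 ]
disc_top 0.76 [249.4 148. ] d [ 0.4442 -0.2416  0.0554] z [ 0.443  -0.2467  0.018 ]
paddle 0.51 [381.   37.8] d [ 0.5871 -0.1353  0.0208] z [ 0.5571 -0.1496  0.1   ]
lever_pivot 0.85 [256.3  23.9] d [ 0.4559 -0.1227  0.0447] z [ 0.456  -0.1179  0.024 ]
```

View pics/w12.png

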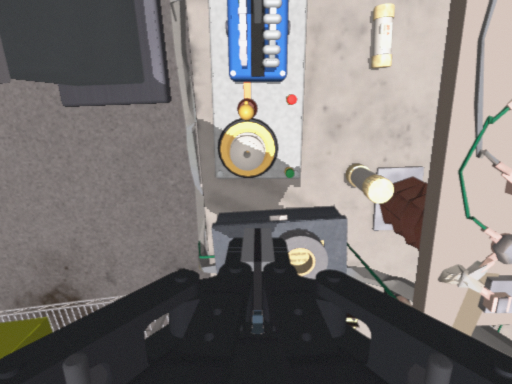

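White still stands centred on the disc (247,150). The lever is out of this view, past the top of the picture, but it was measured in tap 4 just before I retracted. The gripper is clear of everything, so I'm handing in.

```bash
python3 -c "
from workcell import manip
print(manip.hand_in())"
```

```text
the job is handed in; nothing more can be done
None
```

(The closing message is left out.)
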